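Demould the cast pen rest and shut it in the clear case

TASK

The reddish-brown cast pen rest has set: lift it out of the open blue mould and lower it (do not drop it) into the clear acrylic box, lying flat on its floor with the pen grooves up, and let go. Then shut the box's hinged lid fully. Leave everything else on the desk where it stands.

Things in the scene. Friction and masses are not known exactly. Their poses are not given: they have to be found in the camera images.
- pen_rest: The casting: terracotta-coloured bar 100 (x) x 30 (y) x 28 mm (z), about 0.13 kg; four ridges and three pen grooves across its top (solid to 18 mm, ridges to 28 mm, a groove at x = 0). Origin: centre of its underside; x along its length. Starts seated in the mould, x along the mould's x, its upper 14 mm proud of the mould. Best gripped across the 30 mm width at mid-length.
- mould: Lower half of a blue split mould, fixed, 150 (x) x 120 (y) x 26 mm, steel pins 4 mm high at its corners. Origin: centre of underside. Cavity 105 (x) x 34 (y), 14 mm deep (floor 12 mm above the underside). A finger channel 44 mm wide (x -22 to 22), as deep as the cavity, runs right across along y, so fingers can go down on both long sides of the casting.
- case: Clear acrylic box, fixed, outside 130 (x) x 170 (y) x 50 mm (z) without lid, walls and floor 4 mm. Origin: centre of its underside; x points from the front (the lid's free edge) to the hinge side. Mould and box stand left and right of the middle and swap sides between runs.
- lid (a joint): Angle of the box's lid: 0 = fully shut, 1.57 = upright, grows as it opens; starts at 1.55 to 1.72, stop at 1.75. Stiff hinge: the lid stays where it is left. Clear panel 130 x 170 x 5 mm, hinged along the box's rear (+x) rim, about 0.15 kg.
- lid_hinge (a point): Middle of the hinge axis, at the lid's lower face (50.5 mm above the desk, 65 mm behind the box's centre); the axis runs along the box's y. Axes turn with the lid: x points from its free edge to the hinge, z out of its outer (upper) face; the outer face is at z = 5 mm.
- lid_bar (a point): Middle of the outer face of the orange grip bar on the lid's free edge, 136 mm from the hinge axis. Bar: 90 mm long (along y), 12 x 12 mm in section, standing 5 mm above the panel's outer face. Axes turn with the lid.
- upper_half: Upper half of the mould, blue, 150 x 120 x 26 mm, lying loose on the desk, cavity up and empty, beyond the work area. A bystander.
- pencil_cup: Glass pencil cup with pencils, 76 mm across, 130 mm high (pencils to 170 mm), loose. Origin under its centre. A bystander.
- stapler: Green stapler, 140 x 36 x 58 mm, loose. Origin under its centre. A bystander.
- hole_punch: Stainless hole punch, 85 x 115 x 70 mm, loose. Origin under its centre. A bystander.
- mixing_tub: White mixing tub, 72 mm across, 75 mm high, loose on a white tile coaster. Origin under its centre. A bystander.
- spatula: Red-handled spatula, 200 mm long, lying loose on the desk. A bystander.
Not all that is in view belongs to the job. There is more than one size of the pen_rest; the one meant has the size given above. Of the things shaped like the case, the clear one is meant.

How it is judged:
By the outcome, as a careful person would: the job done as asked, in the order asked, and still so for the second after the job is handed in, with the robot touching nothing.
It also fails if it takes over 58 s, if anything falls off the work surface, if the arm or the gripper's body presses on something with over 40 N, if the wrist force passes 120 N, or if a joint passes its speed limit or range.

ROBOT

A 7-joint arm with a two-finger parallel gripper is mounted at the origin on the work surface. World frame = base frame: x ahead of the robot, y to its left, z up, the work surface at z = 0. Lengths are in m, angles in rad, forces in N, time in s.
With the tool pointing down it reaches from about 0.4 to 0.9 m from the base axis. Payload 5.5 kg.
Tool frame: the origin (TCP) lies midway between the tips of the shut fingers; the grasp point (between the pads) lies 19 mm behind it; z points along the fingers, y is the line along which they close (so a half turn about z gives the same grasp; the last joint's range is limited). The gripper opens to 92 mm and grips with 3 to 60 N. Pads are 19 mm wide; open, the fingers measure 130 mm over their backs; the gripper's body (75 mm by 190 mm) begins 47 mm behind the grasp point.
Start: joints at [-0.922, 0.501, -0.427, 1.55, 0.221, 1.138, -0.21], TCP at [0.245, 0.602, 0.189] pointing down, gripper open.
Joint ranges: [-2.88, 2.88], [-0.31, 2.03], [-1.54, 1.56], [0.2, 2.42], [-1.41, 4.55], [0.19, 2.02], [-2.57, 2.57]. Speed limits (rad/s): [2.57, 2.57, 3.14, 3.14, 3.14, 3.14, 3.14].

INTERFACE

Orientations are given as a 3x3 rotation matrix whose columns are the frame's x, y, z axes.
In Python, from cell import bot gives the robot as it stands.
- The arm moves only by the tool move_arm, never from a script. Its argument "rows" is a list of rows, each a list of 7 numbers: the closure, from 0 (fully open) to 1 (shut), then the shift along the tool's x, y, z in units of 60 mm (1.0 is 60 mm), then the turn, a rotation vector about the tool's x, y, z in degrees. A call has exactly 8 rows; each row shifts and turns the commanded pose from where the row before left it, along the tool's axes as they then stand; what a row does not reach is not made up. A row lasts 1/8 s, in which the tool goes at most 62.5 mm and 10.7 degrees, less where a joint would pass 70% of its speed; a pose out of reach is approached as far as the arm can. A call is refused whole if a number of a shift passes 1 or a number of a turn 10.7, either way. A call with a gripper value outside its range is refused whole. The fingers move at their own pace and stop on an object; the grip force is fixed at half the most. Time passes only in rows, so rows that do not move let the fingers close, or fill a call up. It gives the time, the measured TCP pose, the force, the opening and the grip force at its end, in the units of the state.
- bot.observe(): the state, without advancing time (a new reading comes with each control period).
- bot.snapshot(name): name is "side" or "top" or "wrist"; returns the picture (384x512x3 uint8, blue, green, red); there is no depth.
- bot.camera_info(name): a dict with "camera_matrix" (3x3 intrinsics, pixels), "world_from_camera" (4x4, takes a point from camera to world coordinates); the wrist camera has in their place "mount" (4x4, takes a point from camera to tool coordinates, whose origin is the TCP and whose axes are the flange's). Camera axes: x right, y down, z forward; pixel columns grow to the right and rows downward; lengths in m; the calibration is good to about 2 mm. A picture is of the moment at which its call begins: read the wrist's pose just before it. camera_info takes no time and is no camera call.
- bot.job_done(): hands the job in; it is judged then, once.
Trained networks look in the newest picture that a camera, given by its name, has taken for a name from the list of things; names that differ only in an ending like _2 or _b are one class to them, and where a whole thing is asked for, a point or a joint stands for the part that bears it (a point fixed in the world has none). Each returns a list of dicts, best first, with "confidence" (0 to 1); they miss things now and then, are a little off and sometimes report something else, mostly with a low value. They report only what shows in the picture. A call takes as long as a camera call. They do not tell look-alikes from the thing itself.
- bot.regions_of(camera, query): "mask" (384x512 bool, what is visible of it) and "extent" ([centre column, centre row, width, height] in pixels, round what is visible of it).
The state is a dict: "t": time; "qpos": joint angles; "qvel": joint speeds; "joint_torque": joint torques, N m; "position": TCP position; "ee_rot": TCP orientation; "wrist_force": force on the tool from outside, world axes, zero at the start; "torque": the same for the moment, N m; "width": opening from 0.0 (shut) to 1.0 (fully open); "gripper_force": force on a finger pad.
Only numpy, scipy, OpenCV 4.12 (cv2) and the standard library are available. Lean on these libraries where they do the work, as an engineer would, in place of code of your own. Each camera call takes 0.05 s, during which the arm holds its last target. There are 200 camera calls.

## Working session

There is one attempt and no reset: what is moved stays moved. The work goes in short steps, Python scripts to look and compute and a tool call to move; the robot and the scene stay as the last step left them, time stands still between calls to the robot, and variables do not carry over. Pictures are saved under pics/ and viewed, at most 10 in all, crops included, and the job is handed in when it is done.

Besides the shell and the picture viewer there is one more tool, called after ">>>" by a JSON object that holds its "name" and its "arguments". move_arm: Moves the arm, as the interface text tells. Its arguments: {"type":"object","properties":{"rows":{"type":"array"}},"required":["rows"]}

```bash
mkdir -p pics; ls; python3 - <<'E'
from cell import bot
import cv2,numpy as np
np.set_printoptions(precision=4,suppress=True)
s=bot.observe();print(s)
ims=[]
for c in("side","top"):
    im=bot.snapshot(c);cv2.imwrite(f"pics/{c}0.png",im)
    print(c,bot.camera_info(c))
    for q in("pen_rest","mould","case","lid","lid_bar"):
        for r in bot.regions_of(c,q): print(c,q,round(r["confidence"],2),np.round(r["extent"],1),r["mask"].sum())
print(bot.camera_info("wrist"))
E
```

```text
pics
{'t': 0.0, 'qpos': array([-0.9217,  0.5019, -0.4268,  1.5515,  0.2208,  1.1383, -0.2103]), 'qvel': array([ 0.0002,  0.0013,  0.0007,  0.002 , -0.0013,  0.0018,  0.0009]), 'joint_torque': array([  0.0005, -56.6589,  -5.8158, -27.9111,  -0.0685,   0.0304,
         0.0002]), 'position': array([0.2444, 0.6014, 0.1878]), 'ee_rot': array([[-0.9265,  0.3763, -0.0008],
       [ 0.3763,  0.9265, -0.0019],
       [ 0.0001, -0.002 , -1.    ]]), 'wrist_force': array([-0.327 ,  0.0833,  0.951 ]), 'torque': array([-0.0212, -0.0379,  0.0561]), 'gripper_force': 0.0, 'width': 0.9965307556665313}
side {'camera_matrix': array([[414.1037,   0.    , 256.9267],
       [  0.    , 414.1037, 190.0091],
       [  0.    ,   0.    ,   1.    ]]), 'world_from_camera': array([[ 0.779 , -0.4856,  0.3966,  0.0029],
       [-0.6268, -0.5865,  0.513 , -0.6046],
       [-0.0166, -0.6482, -0.7613,  0.9826],
       [ 0.    ,  0.    ,  0.    ,  1.    ]])}
side pen_rest 0.92 [308.5 250.9  40.2  26.4] 429
side pen_rest 0.75 [347.9 228.6  21.5  22. ] 223
side pen_rest 0.74 [262.5 218.9  17.   47.9] 616
side case 0.82 [1
[... 556 characters left out ...]
09],
       [ 0.    ,  0.    ,  0.    ,  1.    ]])}
top pen_rest 0.75 [264.4 191.1  36.9  32.4] 557
top pen_rest 0.64 [313.6 186.   13.3  26. ] 273
top mould 0.61 [317.6 186.9  40.6  46.1] 1231
top case 0.62 [190.8 185.   58.3  57. ] 2729
top case 0.23 [188.5 163.2  56.8  18.7] 699
top lid 0.74 [189.8 163.9  55.4  17.2] 580
top lid_bar 0.73 [189.9 165.1  55.5  16.7] 568
{'camera_matrix': array([[307.5407,   0.    , 256.4939],
       [  0.    , 307.5407, 187.8139],
       [  0.    ,   0.    ,   1.    ]]), 'mount': array([[ 0.0006, -0.9666, -0.2562,  0.0693],
       [ 1.    ,  0.0005,  0.0005,  0.0009],
       [-0.0003, -0.2562,  0.9666, -0.197 ],
       [ 0.    ,  0.    ,  0.    ,  1.    ]])}
```

View pics/side0.png

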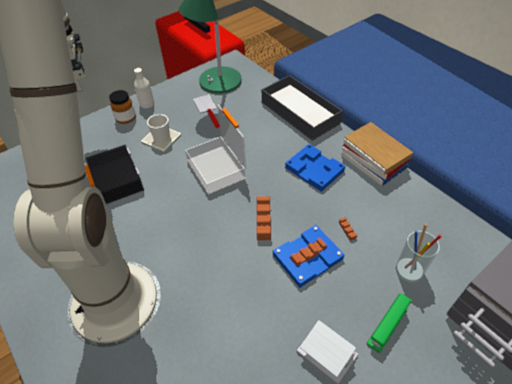

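View pics/top0.png

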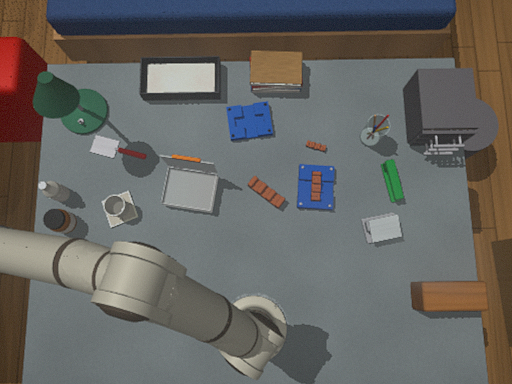

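Side view: mould with the casting at (308,255), a larger bar at (263,218), a smaller one at (348,229); clear box at (215,165) and a black look-alike at (115,175). Top view: candidates are mould bar (316,186), long bar (266,193) and short bar (316,146); the clear box is at (190,188), its lid open at the far side, with the orange bar at (186,158). The bar in the mould fits at about 30 px ≈ 100 mm. I'll confirm with numbers and a crop.

```bash
cat >h.py <<'E'
from cell import bot
import cv2,numpy as np
np.set_printoptions(precision=4,suppress=True)
def cam(c,s=None):
    i=bot.camera_info(c);K=i["camera_matrix"]
    if c!="wrist": return K,i["world_from_camera"]
    T=np.eye(4);T[:3,:3]=s["ee_rot"];T[:3,3]=s["position"]
    return K,T@i["mount"]
def proj(KT,P):
    K,T=KT;p=(np.atleast_2d(P)-T[:3,3])@T[:3,:3]@K.T
    return p[:,:2]/p[:,2:]
def onz(KT,uv,z):
    K,T=KT;uv=np.atleast_2d(uv).astype(float)
    d=np.c_[uv,np.ones(len(uv))]@np.linalg.inv(K).T@T[:3,:3].T
    return T[:3,3]+d*((z-T[2,3])/d[:,2])[:,None]
def tri(KTs,uvs):
    P=[K@np.linalg.inv(T)[:3] for K,T in KTs]
    X=cv2.triangulatePoints(P[0],P[1],np.float64(uvs[0]).reshape(2,1),np.float64(uvs[1]).reshape(2,1)).ravel()
    return X[:3]/X[3]
def rel(target,R,s):
    """shift in tool axes (units of 60 mm) and rotvec deg to target pose"""
    A=s["ee_rot"];return A.T@(target-s["position"])/.06, np.degrees(cv2.Rodrigues(A.T@R)[0].ravel())
E
python3 - <<'E'
from h import *
t=cam("top");s=cam("side")
for n,a,b in(("mouldrest",(316.5,186),(308.5,251)),("long",(266,193),(263,218)),("short",(316,146),(348,229))):
    print(n,tri((t,s),(a,b)))
im={c:cv2.imread(f"pics/{c}0.png") for c in("top","side")}
def minrect(uv,box,z,hue):
    pass
hs=cv2.cvtColor(im["top"],cv2.COLOR_BGR2HSV)
m=((hs[...,0]<14)&(hs[...,1]>110)&(hs[...,2]>60)).astype(np.uint8)
mb=((hs[...,0]>95)&(hs[...,0]<125)&(hs[...,1]>150)).astype(np.uint8)
for nm,mm,z in(("red",m,.035),("blue",mb,.026)):
  n,l,st,c=cv2.connectedComponentsWithStats(mm)
  for i in range(1,n):
    if 25<st[i,4]<3000 and 100<c[i][0]<350 and c[i][1]<230:
      y,x=np.where(l==i);P=onz(t,np.c_[x,y],z)[:,:2].astype(np.float32)
      print(nm,c[i],st[i,4],cv2.minAreaRect(P))
# case rim corners guessed
print(onz(t,[(169,167),(218,172),(214,212),(163,206)],.05))
print(onz(t,[(163,160),(212,164)],.19))
a=cv2.resize(im["top"][125:225,150:350],None,fx=4,fy=4,interpolation=cv2.INTER_CUBIC)
cv2.imwrite("pics/crop1.png",a)
E
```

```text
mouldrest [ 0.4666 -0.221   0.038 ]
long [ 0.4491 -0.0499  0.0212]
short [ 0.6155 -0.2283  0.0122]
red [315.8679 145.566 ] 106 ((0.6097791194915771, -0.22414344549179077), (0.06584756821393967, 0.021172557026147842), 73.15380859375)
red [131.7843 152.902 ] 102 ((0.5931821465492249, 0.4132310152053833), (0.0969574898481369, 0.015733815729618073), 73.57782745361328)
red [315.5592 185.3934] 211 ((0.4688788950443268, -0.21823927760124207), (0.028407156467437744, 0.09569177776575089), 85.34854888916016)
red [265.8895 191.6144] 389 ((0.4504939019680023, -0.048034846782684326), (0.13202640414237976, 0.04051908478140831), 51.304969787597656)
blue [249.2849 120.5141] 1274 ((0.7076576352119446, 0.0052431076765060425), (0.1239694133400917, 0.14747212827205658), 7.676554203033447)
blue [315.926 172.051] 392 ((0.5165126919746399, -0.2222260683774948), (0.11844424158334732, 0.052056796848773956), 85.31087493896484)
blue [314.6027 194.8036] 662 ((0.4404245615005493, -0.2155192494392395), (0.11773518472909927, 0.09193263202905655), 85.57865142822266)
[[0.5373 0.2793 0.05  ]
 [0.5173 0.1126 0.05  ]
 [0.3805 0.1256 0.05  ]
 [0.4033 0.2962 0.05  ]]
[[0.5245 0.2701 0.19  ]
 [0.5094 0.1185 0.19  ]]
```

View pics/crop1.png

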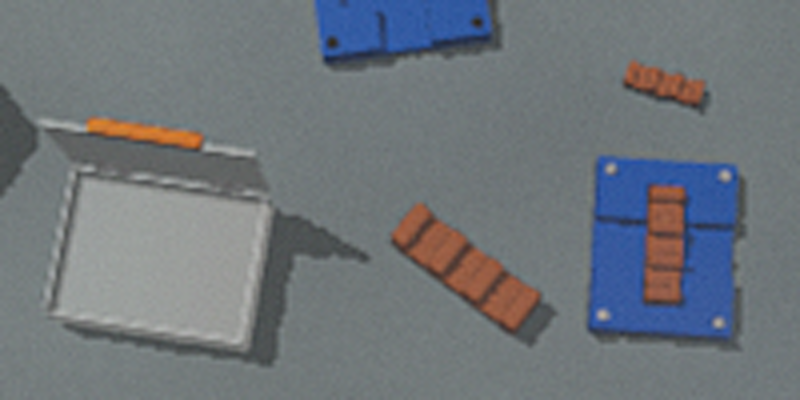

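The crop confirms it. The mould bar measures 96×28 mm, against 132×40 for the long one and 66×21 for the short one. The clear box is the one with the orange-barred lid. I'll go to a look over the box on the way.

```bash
cat >>h.py <<'E'
def Rz(deg):
    a=np.radians(deg);c,s=np.cos(a),np.sin(a)
    return np.array([[-c,-s,0],[-s,c,0],[0,0,-1.]])
def go(*a,yaw=-5):
    s=bot.observe();sh,r=rel(np.array(a),Rz(yaw),s);print("pos",s["position"],"shift",sh,"rot",r)
E
python3 -c "
from h import *
go(.42,.2,.27,yaw=-6)"
```

```text
pos [0.2446 0.6022 0.1888] shift [-5.2315 -5.111  -1.353 ] rot [  0.0018  -0.0018 -16.1024]
```

>>> {"name": "move_arm", "arguments": {"rows": [[0, -0.65, -0.64, -0.3, 0, 0, 0], [0, -0.65, -0.64, -0.3, 0, 0, 0], [0, -0.65, -0.64, -0.3, 0, 0, 0], [0, -0.65, -0.64, -0.3, 0, 0, 0], [0, -0.65, -0.64, -0.15, 0, 0, 0], [0, -0.65, -0.64, 0, 0, 0, 0], [0, -0.65, -0.64, 0, 0, 0, -8], [0, -0.65, -0.64, 0, 0, 0, -8]]}}

```text
t: 1.6
position: [0.4252, 0.2021, 0.2704]
ee_rot: [[-0.995, 0.101, 0.001], [0.101, 0.995, 0.0], [-0.001, 0.0, -1.0]]
wrist_force: [0.9, 0.0, -0.2]
width: 1.0
gripper_force: 0.0
```

```bash
python3 - <<'E'
from h import *
go(.468,-.219,.2,yaw=-4.7)
import pickle
s=bot.observe();im=bot.snapshot("wrist");cv2.imwrite("pics/w1.png",im)
pickle.dump(s,open("w1.pkl","wb"));print(s["t"],s["qpos"],s["ee_rot"])
E
```

```text
pos [0.4252 0.2021 0.2704] shift [-1.4196 -6.9107  1.1716] rot [ 0.0276  0.0692 -1.12  ]
1.6 [-0.271   0.0758 -0.2423  1.8862  0.02    1.1806  0.9489] [[-0.9948  0.1014  0.0012]
 [ 0.1014  0.9948  0.0004]
 [-0.0012  0.0005 -1.    ]]
```

View pics/w1.png

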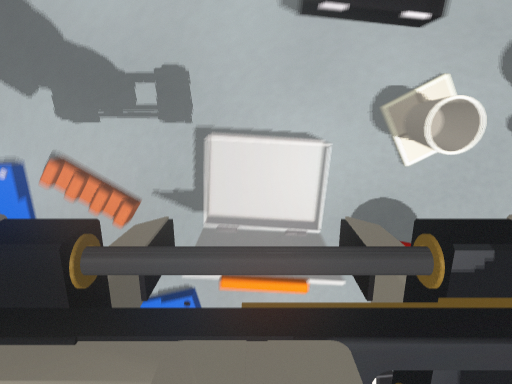

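The wrist view shows the clear box's rim at about (209,132), (330,142), (323,233) and (204,228), and the orange bar at (264,285). I'll fit the box pose and overlay the fit on a crop.

```bash
cat >>h.py <<'E'
def boxpts(x,y,yaw,hx,hy,z):
    a=np.radians(yaw);R=np.array([[np.cos(a),-np.sin(a)],[np.sin(a),np.cos(a)]])
    p=np.array([(-hx,-hy),(-hx,hy),(hx,hy),(hx,-hy)])@R.T+[x,y]
    return np.c_[p,np.full(4,z)]
E
python3 - <<'E'
from h import *
import pickle
from scipy.optimize import least_squares
s=pickle.load(open("w1.pkl","rb"));w=cam("wrist",s);im=cv2.imread("pics/w1.png")
uv=np.array([(209,132),(330,142),(323,233),(204,228)],float)
f=least_squares(lambda p:(proj(w,boxpts(p[0],p[1],p[2],.065,.085,p[3]))-uv).ravel(),[.46,.2,-6,.05])
print(f.x,f.fun.reshape(4,2))
g=f.x
sc=5;x0,y0=190,115
a=cv2.resize(im[y0:y0+115,x0:x0+155],None,fx=sc,fy=sc,interpolation=cv2.INTER_CUBIC)
def dr(P,c): cv2.polylines(a,[np.int32(((proj(w,P)+.5)-[x0,y0])*sc)],True,c,1)
dr(boxpts(g[0],g[1],g[2],.065,.085,.05),(0,0,255))
dr(boxpts(g[0],g[1],g[2],.061,.081,.05),(0,0,255))
dr(boxpts(g[0],g[1],g[2],.061,.081,.004),(0,160,0))
dr(boxpts(g[0],g[1],g[2],.065,.085,.0),(255,0,0))
cv2.imwrite("pics/w1c.png",a)
E
```

```text
[ 0.4644  0.2136 -9.3175  0.0528] [[-2.6207  2.5552]
 [ 3.1254  0.4287]
 [-1.1292 -0.7654]
 [ 0.5997 -2.4634]]
```

View pics/w1c.png

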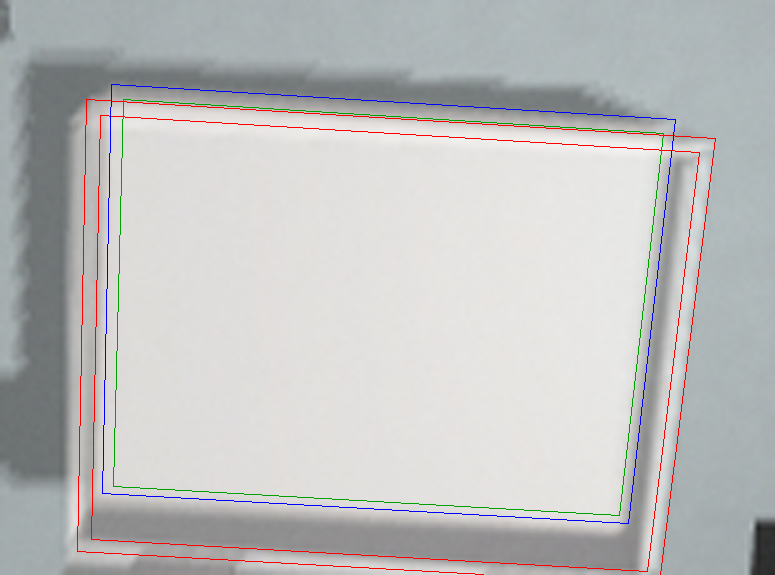

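>>> {"name": "move_arm", "arguments": {"rows": [[0, -0.18, -0.87, 0, 0, 0, -1.1], [0, -0.18, -0.87, 0, 0, 0, 0], [0, -0.18, -0.87, 0.1, 0, 0, 0], [0, -0.18, -0.87, 0.2, 0, 0, 0], [0, -0.18, -0.87, 0.2, 0, 0, 0], [0, -0.18, -0.87, 0.3, 0, 0, 0], [0, -0.18, -0.87, 0.3, 0, 0, 0], [0, -0.18, -0.8, 0.1, 0, 0, 0]]}}

```text
t: 2.65
position: [0.4733, -0.2171, 0.1969]
ee_rot: [[-0.996, 0.088, -0.001], [0.088, 0.996, 0.0], [0.001, 0.0, -1.0]]
wrist_force: [0.3, -0.2, 0.2]
width: 0.999
gripper_force: 0.0
```

The overlay shows my rim corners were slightly off. True front rim corners are at crop (72,100) and (712,140), and rear floor corners at (92,505) and (630,530). I'll refit from these together with the top view, and look at the casting from here.

```bash
python3 - <<'E'
from h import *
import pickle
from scipy.optimize import least_squares
s=pickle.load(open("w1.pkl","rb"));w=cam("wrist",s)
R=np.array([(204,134.6),(332,142.5)]);F=np.array([(315.6,220.6),(208,215.6)])
t=cam("top");tu=np.array([(162.3,203.5),(212,212),(217.5,176)])-.5 #front-left.., crop/4+offset
def res(p,T=True):
    r=boxpts(*p,.065,.085,.05);f=boxpts(*p,.061,.081,.004)
    e=[(proj(w,r[:2])-R).ravel(),(proj(w,f[2:])-F).ravel()]
    if T: e.append((proj(t,r[[1,0,3]])-tu).ravel())
    return np.concatenate(e)
for T in(0,1):
    f=least_squares(res,[.46,.2,-6],args=(T,));print(f.x,f.fun.reshape(-1,2))
# now the casting
s=bot.observe();im=bot.snapshot("wrist");cv2.imwrite("pics/w2.png",im);pickle.dump(s,open("w2.pkl","wb"))
for q in("pen_rest","mould"):
    for r in bot.regions_of("wrist",q): print(q,r["confidence"],r["extent"])
w=cam("wrist",s);hs=cv2.cvtColor(im,cv2.COLOR_BGR2HSV)
m=((hs[...,0]<14)&(hs[...,1]>120)&(hs[...,2]>60)).astype(np.uint8)
n,l,st,c=cv2.connectedComponentsWithStats(m)
for i in range(1,n):
    if st[i,4]>300:
        y,x=np.where(l==i);P=onz(w,np.c_[x,y],.04)[:,:2].astype(np.float32);print(c[i],st[i],cv2.minAreaRect(P))
cv2.imwrite("pics/w2c.png",cv2.resize(im[60:300,110:400],None,fx=2.5,fy=2.5,interpolation=cv2.INTER_CUBIC))
E
```

```text
[ 0.4665  0.2115 -8.9747] [[ 1.084   1.8423]
 [-1.1209  0.9846]
 [-3.207  -1.8708]
 [ 3.2235 -2.1468]]
[ 0.4657  0.211  -9.1886] [[ 0.8422  1.018 ]
 [-1.3317  0.6407]
 [-3.6808 -2.1673]
 [ 2.7276 -2.8044]
 [-1.4236 -0.4386]
 [-1.0744 -1.6463]
 [-0.2315 -3.1981]]
pen_rest 0.91 [397.6, 135.2, 112.1, 94.0]
pen_rest 0.56 [255.0, 161.2, 24.0, 83.5]
pen_rest 0.54 [277.5, 276.9, 8.7, 7.5]
mould 0.72 [254.2, 158.9, 104.5, 122.0]
[393.4589 135.7178] [ 341   91  109   89 3877] ((0.4515104293823242, -0.05566379427909851), (0.13493095338344574, 0.04004012048244476), 51.37439727783203)
[252.0159 132.5388] [241 121  22  25 503] ((0.433470755815506, -0.21797427535057068), (0.023777278140187263, 0.027049323543906212), 85.24988555908203)
[252.3571 157.4241] [242 147  21  23 448] ((0.4620484709739685, -0.2200082242488861), (0.02321881242096424, 0.025754185393452644), 84.98250579833984)
[252.5534 181.8058] [243 172  20  21 412] ((0.49062690138816833, -0.22211742401123047), (0.02268533781170845, 0.024382010102272034), 84.97775268554688)
```

View pics/w2c.png

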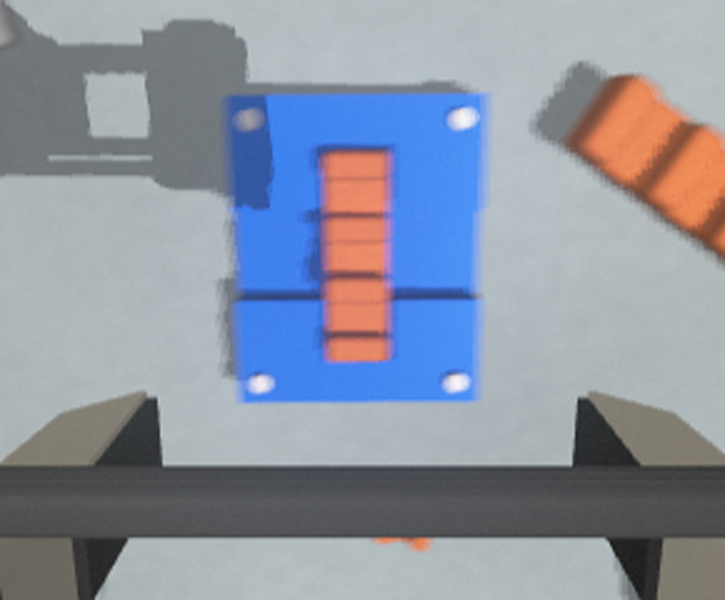

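Crop shows the casting seated with its near end at row 120 and far end at row 204, columns 239–266. The finger channel is clear on both sides, with the dark edge at row 178.

```bash
python3 - <<'E'
from h import *
import pickle
from scipy.optimize import least_squares
s=pickle.load(open("w2.pkl","rb"));w=cam("wrist",s);im=cv2.imread("pics/w2.png")
hs=cv2.cvtColor(im,cv2.COLOR_BGR2HSV)
m=((hs[...,0]<20)|(hs[...,0]>165))&(hs[...,1]>90)&(hs[...,2]>40)
m=m.astype(np.uint8);m[:,:225]=0;m[:,280:]=0;m[215:]=0;m[:110]=0
y,x=np.where(m);P=onz(w,np.c_[x,y],.04)[:,:2].astype(np.float32);print(cv2.minAreaRect(P),x.min(),x.max(),y.min(),y.max())
# height from the two views: casting far end & near end of top (top cam) 
t=cam("top");a=(316.5,185.7)
b=(x.mean(),(y.min()+y.max())/2)
print("tri",tri((w,t),(b,a)))
# mould pins (tops z .030), crop coords
pins=np.array([(248,119),(462,118),(456,382),(260,383)])/2.5+[110,60]
print(onz(w,pins,.03))
mc=np.array([(225,96),(489,96),(479,401),(239,401)])/2.5+[110,60]
f=least_squares(lambda p:(proj(w,boxpts(p[0],p[1],p[2],.075,.06,p[3])[[0,1,2,3]])-mc[[0,1,2,3]]).ravel(),[.47,-.22,-5,.026]);
g=least_squares(lambda p:(proj(w,boxpts(p[0],p[1],p[2],.075,.06,p[3])[[0,1,2,3]])-mc[[1,0,3,2]]).ravel(),[.47,-.22,-5,.026]);print(f.x,f.cost,g.x,g.cost)
go(.4675,-.2205,.08,yaw=-5)
E
```

```text
((0.46830683946609497, -0.22019127011299133), (0.029536088928580284, 0.09684751182794571), 85.21891021728516) 239 265 121 203
tri [ 0.4662 -0.2201  0.043 ]
[[ 0.4013 -0.2639  0.03  ]
 [ 0.4094 -0.1662  0.03  ]
 [ 0.5368 -0.1763  0.03  ]
 [ 0.5287 -0.274   0.03  ]]
[ 0.4697 -0.2195 -4.8858  0.0269] 1.3028062154587814 [ 0.7091 -0.2553 -3.6134 -1.4525] 12036.20050351957
pos [ 0.4732 -0.2186  0.1973] shift [ 0.0893 -0.0393  1.9553] rot [-0.0503 -0.0542 -0.3332]
```

>>> {"name": "move_arm", "arguments": {"rows": [[0, 0.08, -0.03, 0.3, 0, 0, 0], [0, 0, 0, 0.6, 0, 0, -0.3], [0, 0, 0, 0.6, 0, 0, 0], [0, 0, 0, 0.5, 0, 0, 0], [0, 0, 0, 0.4, 0, 0, 0], [0, 0, 0, 0.3, 0, 0, 0], [0, 0, 0, 0.2, 0, 0, 0], [0, 0, 0, 0.1, 0, 0, 0]]}}

```text
t: 3.8
position: [0.4691, -0.2161, 0.0175]
ee_rot: [[-0.997, 0.081, -0.0], [0.081, 0.997, 0.001], [0.0, 0.001, -1.0]]
wrist_force: [0.6, 0.5, -0.4]
width: 1.001
gripper_force: 0.0
```

```bash
python3 - <<'E'
from h import *
go(.4685,-.220,.015,yaw=-4.9)
print(bot.observe()["wrist_force"],bot.observe()["width"])
E
```

```text
pos [ 0.4691 -0.2161  0.0175] shift [ 0.0045 -0.0651  0.042 ] rot [ 0.0339 -0.0106  0.2538]
[ 0.5701  0.4918 -0.4056] 1.0009168727184177
```

>>> {"name": "move_arm", "arguments": {"rows": [[0, 0, -0.06, 0.02, 0, 0, 0.2], [0, 0, 0, 0.02, 0, 0, 0], [1, 0, 0, 0, 0, 0, 0], [1, 0, 0, 0, 0, 0, 0], [1, 0, 0, 0, 0, 0, 0], [1, 0, 0, 0, 0, 0, 0], [1, 0, 0, 0, 0, 0, 0], [1, 0, 0, 0, 0, 0, 0]]}}

```text
t: 4.8
position: [0.4685, -0.2207, 0.0154]
ee_rot: [[-0.996, 0.085, -0.0], [0.085, 0.996, 0.0], [0.0, 0.0, -1.0]]
wrist_force: [0.1, 0.5, 0.2]
width: 0.398
gripper_force: 0.0
```

>>> {"name": "move_arm", "arguments": {"rows": [[1, 0, 0, 0, 0, 0, 0], [1, 0, 0, 0, 0, 0, 0], [1, 0, 0, 0, 0, 0, 0], [1, 0, 0, -0.05, 0, 0, 0], [1, 0, 0, -0.1, 0, 0, 0], [1, 0, 0, -0.2, 0, 0, 0], [1, 0, 0, -0.3, 0, 0, 0], [1, 0, 0, -0.4, 0, 0, 0]]}}

```text
t: 5.8
position: [0.4684, -0.2206, 0.0794]
ee_rot: [[-0.996, 0.085, -0.0], [0.085, 0.996, 0.0], [0.0, 0.0, -1.0]]
wrist_force: [0.1, -0.6, 0.3]
width: 0.007
gripper_force: 0.0
```

Width 0 means nothing is held, so I'll look.

```bash
python3 - <<'E'
from h import *
import pickle
s=bot.observe();im=bot.snapshot("wrist");pickle.dump(s,open("w3.pkl","wb"))
im2=bot.snapshot("side")[180:330,200:400];cv2.imwrite("pics/w3.png",np.hstack([im,cv2.resize(im2,(512,384),interpolation=cv2.INTER_CUBIC)])[:, :1024]);
a=cv2.imread("pics/w3.png");cv2.imwrite("pics/w3.png",cv2.resize(a,(800,300)))
E
```

```text
(no output)
```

View pics/w3.png

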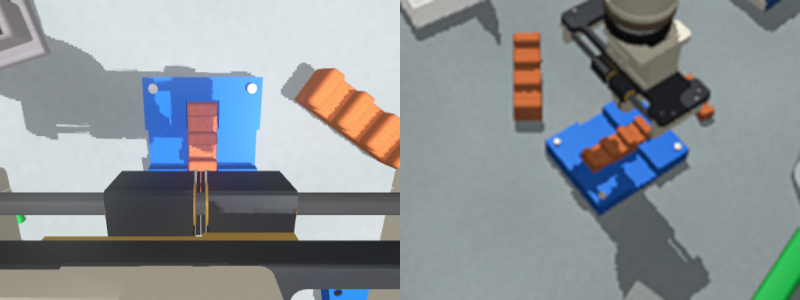

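The casting still sits in the mould and the shut fingers are above it, so the grip slipped off on lifting. I'll open, rise, remeasure and retry lower, checking the grip before lifting.

>>> {"name": "move_arm", "arguments": {"rows": [[0, 0, 0, -0.8, 0, 0, 0], [0, 0, 0, -0.6, 0, 0, 0], [0, 0, 0, -0.4, 0, 0, 0], [0, 0, 0, -0.2, 0, 0, 0], [0, 0, 0, 0, 0, 0, 0], [0, 0, 0, 0, 0, 0, 0], [0, 0, 0, 0, 0, 0, 0], [0, 0, 0, 0, 0, 0, 0]]}}

```text
t: 6.9
position: [0.4682, -0.2205, 0.1976]
ee_rot: [[-0.996, 0.085, -0.001], [0.085, 0.996, 0.0], [0.001, 0.0, -1.0]]
wrist_force: [0.8, 1.1, -0.9]
width: 0.823
gripper_force: 0.0
```

```bash
python3 - <<'E'
from h import *
import pickle
s=bot.observe();im=bot.snapshot("wrist");pickle.dump(s,open("w4.pkl","wb"));w=cam("wrist",s)
hs=cv2.cvtColor(im,cv2.COLOR_BGR2HSV)
m=((hs[...,0]<20)|(hs[...,0]>165))&(hs[...,1]>90)&(hs[...,2]>40)
m=m.astype(np.uint8);m[:,:225]=0;m[:,280:]=0;m[215:]=0;m[:110]=0
y,x=np.where(m);P=onz(w,np.c_[x,y],.04)[:,:2].astype(np.float32);print(cv2.minAreaRect(P),x.min(),x.max(),y.min(),y.max())
go(.4685,-.220,.013,yaw=-4.9)
cv2.imwrite("pics/w4.png",cv2.resize(im[100:230,200:330],None,fx=4.5,fy=4.5,interpolation=cv2.INTER_CUBIC))
E
```

```text
((0.4678330719470978, -0.21765677630901337), (0.028486421331763268, 0.09870518743991852), 85.77124786376953) 246 270 124 207
pos [ 0.4683 -0.2206  0.1978] shift [-0.0063  0.0093  3.08  ] rot [ 0.0159 -0.0619 -0.0054]
```

View pics/w4.png

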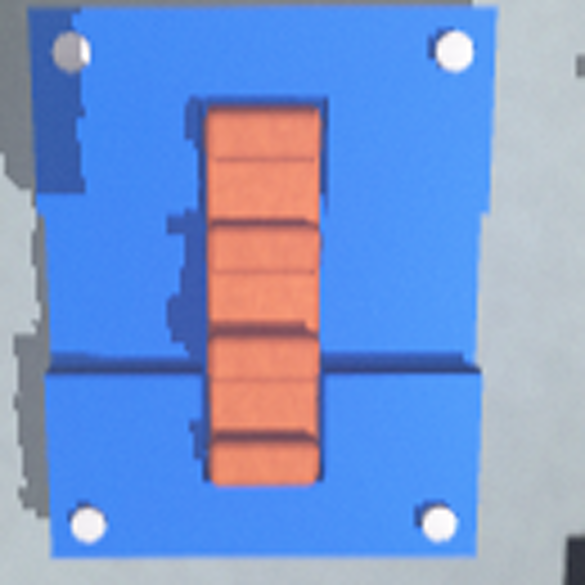

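Casting is still flat in its cavity and fits as before (crop columns 205–320). Retrying, 2 mm lower.

>>> {"name": "move_arm", "arguments": {"rows": [[0, 0, 0.03, 0.6, 0, 0, 0], [0, 0, 0, 0.6, 0, 0, 0], [0, 0, 0, 0.6, 0, 0, 0], [0, 0, 0, 0.5, 0, 0, 0], [0, 0, 0, 0.4, 0, 0, 0], [0, 0, 0, 0.3, 0, 0, 0], [0, 0, 0, 0.07, 0, 0, 0], [0.4, 0, 0, 0, 0, 0, 0]]}}

```text
t: 7.95
position: [0.4688, -0.219, 0.0143]
ee_rot: [[-0.996, 0.086, -0.0], [0.086, 0.996, 0.0], [0.0, 0.0, -1.0]]
wrist_force: [0.1, 0.3, -1.0]
width: 0.937
gripper_force: 0.0
```

>>> {"name": "move_arm", "arguments": {"rows": [[1, 0, 0, 0, 0, 0, 0], [1, 0, 0, 0, 0, 0, 0], [1, 0, 0, 0, 0, 0, 0], [1, 0, 0, 0, 0, 0, 0], [1, 0, 0, 0, 0, 0, 0], [1, 0, 0, 0, 0, 0, 0], [1, 0, 0, 0, 0, 0, 0], [1, 0, 0, 0, 0, 0, 0]]}}

```text
t: 8.95
position: [0.4687, -0.2189, 0.0142]
ee_rot: [[-0.996, 0.085, -0.0], [0.085, 0.996, 0.0], [0.0, 0.0, -1.0]]
wrist_force: [0.1, 0.6, 0.3]
width: 0.069
gripper_force: 0.0
```

Nearly shut with no force. I'll look right now from the side.

```bash
python3 - <<'E'
from h import *
w=bot.snapshot("wrist");a=bot.snapshot("side")[210:300,250:370]
s=bot.observe();print(s["position"],s["qpos"],s["width"])
print(proj(cam("side"),[s["position"],s["position"]+[0,0,.1],[.4697,-.2195,.026]]))
cv2.imwrite("pics/w5.png",np.hstack([cv2.resize(a,(440,330),interpolation=cv2.INTER_CUBIC),cv2.resize(w[80:350,120:400],(342,330))]))
E
```

```text
[ 0.4687 -0.2189  0.0142] [ 0.2761  0.4884  0.1328  2.0211 -0.1044  0.6385  1.9627] 0.015131752509666075
[[307.6489 254.8602]
 [310.6905 233.8708]
 [308.4172 252.4675]]
```

View pics/w5.png

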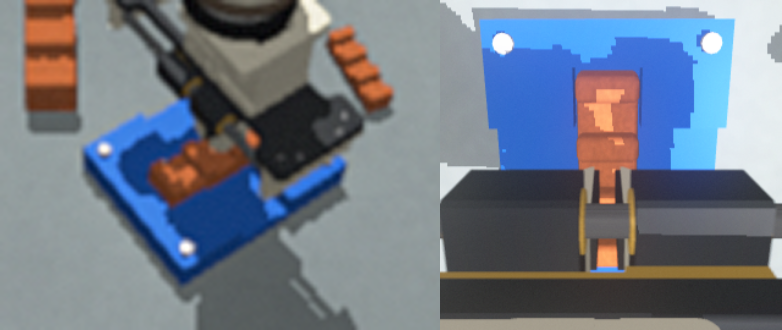

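The picture shows the shut fingers over the casting with no contact, though the reported TCP is 25 mm below its top. The real tips therefore end well short of the reported TCP. A gentle touch test will show by how much.

>>> {"name": "move_arm", "arguments": {"rows": [[1, 0, 0, 0.03, 0, 0, 0], [1, 0, 0, 0.03, 0, 0, 0], [1, 0, 0, 0.03, 0, 0, 0], [1, 0, 0, 0.03, 0, 0, 0], [1, 0, 0, 0.03, 0, 0, 0], [1, 0, 0, 0.03, 0, 0, 0], [1, 0, 0, 0.03, 0, 0, 0], [1, 0, 0, 0, 0, 0, 0]]}}

```text
t: 10.05
position: [0.4688, -0.219, 0.0022]
ee_rot: [[-0.996, 0.086, 0.0], [0.086, 0.996, 0.0], [-0.0, 0.0, -1.0]]
wrist_force: [-2.5, 1.4, 6.8]
width: 0.003
gripper_force: 3.6
```

Contact at TCP z = 2 mm, so the tips end about 38 mm short of the reported TCP, which agrees with the finger corner seen in the wrist pictures. I'll back off, open partly, and descend by that much more with force checks.

>>> {"name": "move_arm", "arguments": {"rows": [[1, 0, 0, -0.2, 0, 0, 0], [0.4, 0, 0, -0.4, 0, 0, 0], [0.4, 0, 0, 0, 0, 0, 0], [0.4, 0, 0, 0, 0, 0, 0], [0.4, 0, 0, 0, 0, 0, 0], [0.4, 0, 0, 0, 0, 0, 0], [0.4, 0, 0, 0, 0, 0, 0], [0.4, 0, 0, 0, 0, 0, 0]]}}

```text
t: 11.05
position: [0.4686, -0.2189, 0.0374]
ee_rot: [[-0.996, 0.086, -0.0], [0.086, 0.996, 0.0], [0.0, 0.0, -1.0]]
wrist_force: [0.4, 0.7, 0.1]
width: 0.595
gripper_force: 0.0
```

```bash
python3 - <<'E'
from h import *
import pickle
s=bot.observe();im=bot.snapshot("wrist");w=cam("wrist",s)
hs=cv2.cvtColor(im,cv2.COLOR_BGR2HSV)
m=((hs[...,0]<20)|(hs[...,0]>165))&(hs[...,1]>90)&(hs[...,2]>40)
m=m.astype(np.uint8);m[:,:200]=0;m[:,310:]=0;m[215:]=0
y,x=np.where(m);print(x.min(),x.max(),y.min(),y.max())
for r in range(y.min(),y.max(),12):
    c=np.where(m[r])[0]
    if len(c): print(r,c.min(),c.max(),onz(w,[((c.min()+c.max())/2,r)],.04))
print(s["width"]);go(.4687,-.219,-.02,yaw=-4.9)
E
```

```text
234 279 135 214
135 274 274 [[ 0.4183 -0.2025  0.04  ]]
147 234 279 [[ 0.4248 -0.214   0.04  ]]
159 235 278 [[ 0.4324 -0.2147  0.04  ]]
171 235 278 [[ 0.4402 -0.2153  0.04  ]]
183 236 278 [[ 0.4482 -0.2157  0.04  ]]
195 235 278 [[ 0.4563 -0.2167  0.04  ]]
207 236 277 [[ 0.4646 -0.2174  0.04  ]]
0.5946147951682864
pos [ 0.4687 -0.2189  0.0375] shift [-0.0012 -0.0019  0.9576] rot [ 0.0051 -0.0161 -0.0035]
```

>>> {"name": "move_arm", "arguments": {"rows": [[0.4, 0, 0.02, 0.15, 0, 0, 0], [0.4, 0, 0, 0.2, 0, 0, 0], [0.4, 0, 0, 0.2, 0, 0, 0], [0.4, 0, 0, 0.15, 0, 0, 0], [0.4, 0, 0, 0.1, 0, 0, 0], [0.4, 0, 0, 0.08, 0, 0, 0], [0.4, 0, 0, 0.04, 0, 0, 0], [0.4, 0, 0, 0, 0, 0, 0]]}}

```text
t: 12.1
position: [0.4689, -0.2178, -0.0176]
ee_rot: [[-0.996, 0.086, 0.0], [0.086, 0.996, -0.0], [-0.0, -0.0, -1.0]]
wrist_force: [-0.7, -0.3, -0.4]
width: 0.601
gripper_force: 0.0
```

Free of contact. A little lower, then close.

>>> {"name": "move_arm", "arguments": {"rows": [[0.4, 0, 0, 0.05, 0, 0, 0], [0.4, 0, 0, 0, 0, 0, 0], [1, 0, 0, 0, 0, 0, 0], [1, 0, 0, 0, 0, 0, 0], [1, 0, 0, 0, 0, 0, 0], [1, 0, 0, 0, 0, 0, 0], [1, 0, 0, 0, 0, 0, 0], [1, 0, 0, 0, 0, 0, 0]]}}

```text
t: 13.1
position: [0.4689, -0.2178, -0.0205]
ee_rot: [[-0.996, 0.085, 0.0], [0.085, 0.996, -0.0], [-0.0, -0.0, -1.0]]
wrist_force: [0.5, -1.3, 0.8]
width: 0.325
gripper_force: 30.0
```

Held: 29.9 mm at 30 N. Before lowering anywhere I'll estimate from the earlier side picture how high the gripper's body sits above the tips, since the box walls are 50 mm high.

```bash
python3 - <<'E'
from h import *
c=cam("side");R=Rz(-4.9);p=np.array([.4687,-.2189,.0142])
for d in(.03,.045,.066,.08,.1):
    q=[p+R@np.array([x,-.095,-d]) for x in(.0375,-.0375)]
    print(d,((proj(c,q)-[250,210])*3.667).round(0).tolist())
t=cam("top")
print("case now, top:")
im=bot.snapshot("side")
hs=cv2.cvtColor(im,cv2.COLOR_BGR2HSV)
q=[np.array([.4689,-.2178,-.0205])+R@np.array([x,-.095,-.066]) for x in(.0375,-.0375)]
print(proj(c,q))
v=im[225:300:2,300:356:3].max(2)
print("cols",list(range(300,356,3)))
for r,l in zip(range(225,300,2),v): print(r,*[f"{k:3d}" for k in l])
E
```

```text
0.03 [[259.0, 267.0], [342.0, 212.0]]
0.045 [[261.0, 257.0], [345.0, 201.0]]
0.066 [[264.0, 242.0], [350.0, 186.0]]
0.08 [[266.0, 231.0], [353.0, 175.0]]
0.1 [[270.0, 216.0], [357.0, 159.0]]
case now, top:
[[320.3509 282.3399]
 [343.1278 267.3072]]
cols [300, 303, 306, 309, 312, 315, 318, 321, 324, 327, 330, 333, 336, 339, 342, 345, 348, 351, 354]
225 106  33   9  14  24  25  17  18  12 103 144 246 195 141 116 183 119 163 161
227 110 105  67  16   8  14  15  11  56 143 142 185 125 161  78 112 191 169 162
229 108 104 139 123  98  86  46  94 148 147 128 124 156 154 124 191 205 205 160
231 102 107 110 145 147 147 138 147 144 125 110 139 156 153 161  82 160 104 153
233  44 108 108 123 145 145 143 146 125 110 109 150 155 155 160  95 143 208 198
235  48  81 112 105 139 146 145 116 109 111 112 159 154 157 156 147 131 208 193
237  56  39 111 112 108 141 115 111 110 112 110 158 156 155 155 160  82 127  91
239  67 105  67 125 106 112 109 111 112 111 112 154 157 156 157 156 126  89  83
241  57  67  16 101 123 103 108 112 111 113  71 102 159 158 157 156 161  89  96
243  98  65  22  33 122 110 10
[... 1589 characters left out ...]
  97  95  96  94  94  93  94  92 155 154 151 152 154 153 153
285  91  96  96  95  97  95  96  94  95  94  94 113 116 156 152 152 154 153 155
287  96  97  96  95  95  95  93  93  94  95  93 117  93 145 142 155 154 153 155
289  97  96  95  96  95  95  94  93  93  94  93  90 110  93  91 155 151 155 153
291  95  96  97  94  95  95  96  94  92  91  93  93  93  91  90 153 153 151 152
293 157  96  97  95  95  95  96  95  93  91  92  92  93  93  91 114 151 151 151
295 159  94  95  96  93  95  93  95  93  92  93  93  93  94  93  92 153 152 153
297 158  94  94  96  96  95  95  95  93  92  92  92  94  92  92  91 152 152 152
299 157  93  94  95  95  93  93  93  92  93  95  91  93  94  94  87 152 152 153
```

>>> {"name": "move_arm", "arguments": {"rows": [[1, 0, 0, -0.02, 0, 0, 0], [1, 0, 0, -0.05, 0, 0, 0], [1, 0, 0, -0.1, 0, 0, 0], [1, 0, 0, -0.2, 0, 0, 0], [1, 0, 0, -0.4, 0, 0, 0], [1, 0, 0, -0.6, 0, 0, 0], [1, 0, 0, -0.8, 0, 0, 0], [1, 0, 0, -0.8, 0, 0, 0]]}}

```text
t: 14.15
position: [0.4686, -0.2177, 0.1598]
ee_rot: [[-0.996, 0.086, 0.0], [0.086, 0.996, -0.0], [-0.0, -0.0, -1.0]]
wrist_force: [1.5, -0.5, -1.1]
width: 0.322
gripper_force: 30.0
```

Lifted and held. The body sits well clear: its corners are about 16 px above the prediction, consistent with the same 38 mm tool offset. I'll refine the box pose by matching a wireframe to image edges in all views.

```bash
cat >fit.py <<'E'
from h import *
import pickle
from scipy.optimize import differential_evolution
views=[(cam("wrist",pickle.load(open("w1.pkl","rb"))),cv2.imread("pics/w1.png"),215),(cam("top"),cv2.imread("pics/top0.png"),999),(cam("side"),cv2.imread("pics/side0.png"),999)]
U=2
def dt(im):
    im=cv2.resize(im,None,fx=U,fy=U,interpolation=cv2.INTER_CUBIC)
    e=cv2.Canny(im,25,60);return cv2.distanceTransform(255-e,cv2.DIST_L2,5)/U
D=[dt(v[1]) for v in views]
def seg(P,idx):
    return np.vstack([P[i]+(P[(i+1)%4]-P[i])*np.linspace(0,1,40)[:,None] for i in idx])
def cost(p,each=False):
    pts=np.vstack([seg(boxpts(*p,.065,.085,.05),(0,1,2,3)),seg(boxpts(*p,.061,.081,.05),(0,1,2,3)),seg(boxpts(*p,.061,.081,.004),(1,2,3)),seg(boxpts(*p,.065,.085,0.),(0,3))])
    o=[]
    for v,d in zip(views,D):
        uv=proj(v[0],pts);q=((uv+.5)*U).astype(int)
        k=(uv[:,1]<v[2]);o.append(np.minimum(d[q[k,1],q[k,0]],4).mean())
    return o if each else sum(o)
if __name__=="__main__":
    B=[(.445,.485),(.19,.23),(-13,-3)]
    r=differential_evolution(cost,B,seed=1,tol=1e-6,popsize=25);print(r.x,r.fun,cost(r.x,True))
    for i in range(3):
        r2=differential_evolution(lambda p:cost(p,True)[i],B,seed=1,popsize=20);print(i,r2.x,r2.fun)
    w=views[0];P=r.x;a=cv2.resize(w[1][115:250,185:350],None,fx=4,fy=4,interpolation=cv2.INTER_CUBIC)
E
python3 fit.py
```

```text
[  0.4647   0.2115 -10.0053] 2.062434196472168 [np.float32(1.1519915), np.float32(0.44284585), np.float32(0.46759692)]
0 [ 0.4644  0.2114 -9.7302] 1.132219672203064
1 [  0.4654   0.2123 -10.1859] 0.42805007100105286
2 [  0.4663   0.2152 -10.1032] 0.4331589341163635
```

>>> {"name": "move_arm", "arguments": {"rows": [[1, 0.3, 0.2, -0.7, 0, 0, 0], [1, 0.3, 0.8, -0.2, 0, 0, 0], [1, 0, 0.9, 0, 0, 0, 0], [1, 0, 0.9, 0, 0, 0, 0], [1, 0, 0.9, 0, 0, 0, 0], [1, 0, 0.9, 0, 0, 0, 0], [1, 0, 0.9, 0, 0, 0, 0], [1, 0, 0.9, 0, 0, 0, 0]]}}

```text
t: 15.15
position: [0.4658, 0.1694, 0.2127]
ee_rot: [[-0.996, 0.086, 0.001], [0.086, 0.996, -0.0], [-0.001, 0.0, -1.0]]
wrist_force: [0.3, -0.3, -0.6]
width: 0.328
gripper_force: 30.0
```

All three views agree: box at (0.465, 0.2115), yaw −10°.

```bash
python3 -c "
from h import *
go(.465,.2115,.03,yaw=-10)"
```

```text
pos [0.4658 0.1694 0.2127] shift [0.078  0.6976 3.0446] rot [0.0109 0.0842 5.0724]
```

>>> {"name": "move_arm", "arguments": {"rows": [[1, 0.08, 0.4, 0, 0, 0, 0], [1, 0, 0.3, 0.2, 0, 0, 0], [1, 0, 0, 0.3, 0, 0, 5.1], [1, 0, 0, 0.5, 0, 0, 0], [1, 0, 0, 0.6, 0, 0, 0], [1, 0, 0, 0.6, 0, 0, 0], [1, 0, 0, 0.3, 0, 0, 0], [1, 0, 0, 0, 0, 0, 0]]}}

```text
t: 16.15
position: [0.4635, 0.2094, 0.0609]
ee_rot: [[-0.985, 0.174, -0.002], [0.174, 0.985, -0.001], [0.002, -0.002, -1.0]]
wrist_force: [-0.5, 0.0, -0.5]
width: 0.32
gripper_force: 30.0
```

```bash
python3 - <<'E'
from h import *
go(.465,.2115,-.0275,yaw=-10)
s=bot.observe();im=bot.snapshot("wrist");si=bot.snapshot("side")
w=cam("wrist",s);z=s["position"][2]
def ov(im,c,box,sc):
    x0,y0,x1,y1=box;a=cv2.resize(im[y0:y1,x0:x1],None,fx=sc,fy=sc,interpolation=cv2.INTER_CUBIC)
    for P,col in((boxpts(.465,.2115,-10,.065,.085,.05),(0,0,255)),(boxpts(.465,.2115,-10,.061,.081,.004),(0,160,0))):
        cv2.polylines(a,[np.int32((proj(c,P)+.5-[x0,y0])*sc)],True,col,1)
    return a
a=ov(im,w,(130,80,400,260),1.45);b=ov(si,cam("side"),(160,85,270,200),3.5)
h=min(a.shape[0],b.shape[0]);H=max(a.shape[0],b.shape[0])
pad=lambda q:cv2.copyMakeBorder(q,0,H-q.shape[0],0,0,cv2.BORDER_CONSTANT)
o=np.hstack([pad(a),pad(b)]);print(o.shape);cv2.imwrite("pics/fin.png",o)
E
```

```text
pos [0.4635 0.2094 0.0609] shift [-0.0224  0.0409  1.4738] rot [-0.1054 -0.1209 -0.0107]
(402, 777, 3)
```

View pics/fin.png

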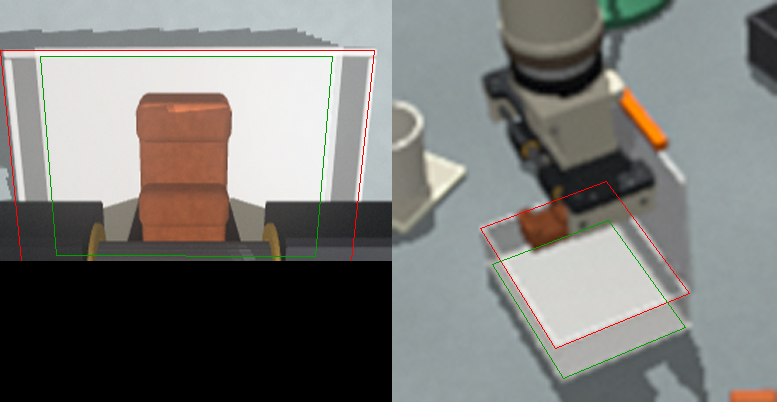

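The last picture shows the rim overlay fitting in both views and the casting held level, centred over the floor. Lowering now.

>>> {"name": "move_arm", "arguments": {"rows": [[1, -0.02, 0.04, 0.25, 0, 0, 0], [1, 0, 0, 0.3, 0, 0, 0], [1, 0, 0, 0.3, 0, 0, 0], [1, 0, 0, 0.25, 0, 0, 0], [1, 0, 0, 0.15, 0, 0, 0], [1, 0, 0, 0.1, 0, 0, 0], [1, 0, 0, 0.04, 0, 0, 0], [1, 0, 0, 0.03, 0, 0, 0]]}}

```text
t: 17.25
position: [0.4665, 0.2125, -0.0234]
ee_rot: [[-0.985, 0.174, 0.001], [0.174, 0.985, 0.0], [-0.0, 0.0, -1.0]]
wrist_force: [-0.2, 0.0, -1.2]
width: 0.327
gripper_force: 30.0
```

>>> {"name": "move_arm", "arguments": {"rows": [[1, 0, 0, 0.02, 0, 0, 0], [1, 0, 0, 0.02, 0, 0, 0], [1, 0, 0, 0.02, 0, 0, 0], [1, 0, 0, 0.02, 0, 0, 0], [1, 0, 0, 0.01, 0, 0, 0], [1, 0, 0, 0, 0, 0, 0], [1, 0, 0, 0, 0, 0, 0], [1, 0, 0, 0, 0, 0, 0]]}}

```text
t: 18.25
position: [0.4662, 0.2124, -0.0286]
ee_rot: [[-0.985, 0.174, 0.0], [0.174, 0.985, -0.0], [-0.0, -0.0, -1.0]]
wrist_force: [-1.3, -1.1, 6.2]
width: 0.325
gripper_force: 30.0
```

Touching the floor at −28.6 mm, as predicted. Releasing and rising.

>>> {"name": "move_arm", "arguments": {"rows": [[0.5, 0, 0, 0, 0, 0, 0], [0.5, 0, 0, 0, 0, 0, 0], [0.5, 0, 0, 0, 0, 0, 0], [0.5, 0, 0, -0.2, 0, 0, 0], [0.5, 0, 0, -0.5, 0, 0, 0], [0.5, 0, 0, -0.8, 0, 0, 0], [0.5, 0, 0, -0.9, 0, 0, 0], [0.5, 0, 0, -0.9, 0, 0, 0]]}}

```text
t: 19.25
position: [0.466, 0.2123, 0.1716]
ee_rot: [[-0.985, 0.174, 0.001], [0.174, 0.985, 0.0], [-0.001, 0.0, -1.0]]
wrist_force: [0.9, 0.3, -0.1]
width: 0.499
gripper_force: 0.0
```

```bash
python3 - <<'E'
from h import *
import pickle
s=bot.observe();im=bot.snapshot("wrist");cv2.imwrite("pics/w6.png",im);w=cam("wrist",s);print(s["position"],s["width"])
hs=cv2.cvtColor(im,cv2.COLOR_BGR2HSV)
m=(((hs[...,0]<20)|(hs[...,0]>165))&(hs[...,1]>90)&(hs[...,2]>40)).astype(np.uint8);m[:,:190]=0;m[:,330:]=0;m[215:]=0
y,x=np.where(m)
for r in range(y.min(),y.max()+1,8):
    c=np.where(m[r])[0]
    if len(c): print(r,c.min(),c.max(),onz(w,[(c.min(),r),(c.max(),r)],.032).round(4).tolist())
# lid angle: orange bar in side/top
for c,b in(("top",cv2.imread("pics/top0.png")),("side",cv2.imread("pics/side0.png"))):
    h=cv2.cvtColor(b,cv2.COLOR_BGR2HSV);k=((h[...,0]>8)&(h[...,0]<20)&(h[...,1]>200)&(h[...,2]>190)).astype(np.uint8)
    n,l,st,ct=cv2.connectedComponentsWithStats(k)
    for i in range(1,n):
        if st[i,4]>30: print(c,ct[i],st[i])
E
```

```text
[0.466  0.2123 0.1716] 0.4987241673190943
125 244 269 [[0.4151, 0.2089, 0.032], [0.4197, 0.2353, 0.032]]
133 243 270 [[0.4232, 0.2063, 0.032], [0.4283, 0.235, 0.032]]
141 244 269 [[0.4319, 0.2058, 0.032], [0.4366, 0.2326, 0.032]]
149 244 269 [[0.4404, 0.2042, 0.032], [0.4452, 0.2311, 0.032]]
157 244 269 [[0.4491, 0.2025, 0.032], [0.4539, 0.2297, 0.032]]
165 244 269 [[0.4579, 0.2009, 0.032], [0.4627, 0.2282, 0.032]]
173 244 269 [[0.4668, 0.1992, 0.032], [0.4717, 0.2268, 0.032]]
181 244 269 [[0.4759, 0.1976, 0.032], [0.4808, 0.2253, 0.032]]
189 244 269 [[0.4851, 0.1958, 0.032], [0.49, 0.2238, 0.032]]
197 244 269 [[0.4944, 0.1941, 0.032], [0.4993, 0.2222, 0.032]]
205 244 269 [[0.5038, 0.1924, 0.032], [0.5088, 0.2207, 0.032]]
side [229.6271 116.8983] [223 109  15  17  59]
```

Casting lies aligned and centred in the box. Next I'll find the lid angle from the bar and plan the pushing arc. Fingers shut, with the tip corner following radius 115 mm on the outer face.

```bash
python3 - <<'E'
from h import *
a=np.radians(-10);ex=np.array([np.cos(a),np.sin(a),0]);ez=np.array([0,0,1.]);C=np.array([.465,.2115,0])
H=C+.065*ex+.0505*ez
for th in(1.5,1.55,1.6,1.65,1.7,1.75):
    B=H+.136*(-np.cos(th)*ex+np.sin(th)*ez)+.004*(np.sin(th)*ex+np.cos(th)*ez)
    print(th,proj(cam("side"),B),proj(cam("top"),B))
print("obs side 229.6,116.9 top 186.2,158.2")
go(*(C+.125*ex+.225*ez),yaw=-10)
prev=None
for d in(95,88,80,72,64,56,48,40,32,24,16,8,3,0,-2):
    th=np.radians(d);x=.065-.115*np.cos(th)+.005*np.sin(th)+.0095;z=.0505+.115*np.sin(th)+.005*np.cos(th)
    if prev: print(d,"x %.3f tipz %.3f  shift x %.2f z %.2f"%(x,z,(prev[0]-x)/.06,(prev[1]-z)/.06))
    else: print(d,x,z)
    prev=(x,z)
E
```

```text
1.5 [[227.7693 119.3156]] [[185.4605 160.2894]]
1.55 [[229.8247 118.541 ]] [[185.8706 158.1828]]
1.6 [[231.8799 117.8585]] [[186.2973 156.1097]]
1.65 [[233.9284 117.2699]] [[186.7391 154.0766]]
1.7 [[235.9639 116.7764]] [[187.1945 152.0899]]
1.75 [[237.9802 116.3789]] [[187.662  150.1556]]
obs side 229.6,116.9 top 186.2,158.2
pos [0.4702 0.2145 0.1789] shift [-2.0138 -0.0598 -0.7493] rot [0.387  0.5547 0.0071]
95 0.08950388390643942 0.16462661156681246
88 x 0.075 tipz 0.166  shift x 0.23 z -0.02
80 x 0.059 tipz 0.165  shift x 0.27 z 0.02
72 x 0.044 tipz 0.161  shift x 0.26 z 0.05
64 x 0.029 tipz 0.156  shift x 0.25 z 0.09
56 x 0.014 tipz 0.149  shift x 0.24 z 0.12
48 x 0.001 tipz 0.139  shift x 0.22 z 0.16
40 x -0.010 tipz 0.128  shift x 0.19 z 0.18
32 x -0.020 tipz 0.116  shift x 0.17 z 0.21
24 x -0.029 tipz 0.102  shift x 0.14 z 0.23
16 x -0.035 tipz 0.087  shift x 0.10 z 0.25
8 x -0.039 tipz 0.071  shift x 0.07 z 0.26
3 x -0.040 tipz 0.062  shift x 0.02 z 0.17
0 x -0.041 tipz 0.056  shift x 0.01 z 0.10
-2 x -0.041 tipz 0.051  shift x 0.00 z 0.07
```

>>> {"name": "move_arm", "arguments": {"rows": [[1, 0, 0, -0.5, 0, 0, 0], [1, 0, 0, -0.5, 0, 0, 0], [1, -0.3, 0, 0, 0, 0, 0], [1, -0.6, 0, 0, 0, 0, 0], [1, -0.7, 0, 0, 0, 0, 0], [1, -0.6, 0, 0, 0, 0, 0], [1, 0, 0, 0, 0, 0, 0], [1, 0, 0, 0, 0, 0, 0]]}}

```text
t: 20.3
position: [0.5954, 0.1893, 0.2277]
ee_rot: [[-0.985, 0.174, -0.002], [0.174, 0.985, -0.0], [0.002, -0.001, -1.0]]
wrist_force: [-0.4, -0.1, 0.4]
width: 0.006
gripper_force: 0.0
```

```bash
python3 -c "
from h import *
a=np.radians(-10);e=np.array([np.cos(a),np.sin(a),0]);C=np.array([.465,.2115,0])
go(*(C+.128*e+[0,0,.165-.038]),yaw=-10);s=bot.observe();print((s['position']-C)@e,s['wrist_force'],s['width'])"
```

```text
pos [0.5954 0.1893 0.2277] shift [ 0.0669 -0.0112  1.678 ] rot [-0.0451 -0.1305 -0.0072]
0.13224342207649448 [-0.3939 -0.1238  0.4086] 0.006126054831471762
```

>>> {"name": "move_arm", "arguments": {"rows": [[1, 0, 0, 0.3, 0, 0, 0], [1, 0, 0, 0.5, 0, 0, 0], [1, 0, 0, 0.5, 0, 0, 0], [1, 0, 0, 0.38, 0, 0, 0], [1, 0.2, 0, 0, 0, 0, 0], [1, 0.2, 0, 0, 0, 0, 0], [1, 0.2, 0, 0, 0, 0, 0], [1, 0.1, 0, 0, 0, 0, 0]]}}

```text
t: 21.3
position: [0.5542, 0.1975, 0.1293]
ee_rot: [[-0.985, 0.173, 0.001], [0.173, 0.985, 0.001], [-0.001, 0.001, -1.0]]
wrist_force: [-0.8, -1.0, 0.1]
width: 0.002
gripper_force: 0.0
```

>>> {"name": "move_arm", "arguments": {"rows": [[1, 0.23, 0, 0, 0, 0, 0], [1, 0.27, 0, 0.02, 0, 0, 0], [1, 0.26, 0, 0.05, 0, 0, 0], [1, 0.25, 0, 0.09, 0, 0, 0], [1, 0.24, 0, 0.12, 0, 0, 0], [1, 0.22, 0, 0.16, 0, 0, 0], [1, 0.19, 0, 0.18, 0, 0, 0], [1, 0, 0, 0, 0, 0, 0]]}}

```text
t: 22.3
position: [0.4545, 0.2138, 0.0896]
ee_rot: [[-0.985, 0.172, -0.003], [0.172, 0.985, -0.001], [0.003, -0.002, -1.0]]
wrist_force: [0.0, -0.6, 0.9]
width: 0.006
gripper_force: 0.0
```

```bash
cat >lid.py <<'E'
from h import *
a=np.radians(-10);ex=np.array([np.cos(a),np.sin(a),0]);ez=np.array([0,0,1.]);C=np.array([.465,.2115,0]);H=C+.065*ex+.0505*ez
s=bot.observe();print("case x",(s["position"]-C)@ex,"tip z",s["position"][2]+.038,s["wrist_force"])
def bar(th): return H+.136*(-np.cos(th)*ex+np.sin(th)*ez)+.004*(np.sin(th)*ex+np.cos(th)*ez)
for c in("side","top"):
    h=cv2.cvtColor(bot.snapshot(c),cv2.COLOR_BGR2HSV);k=((h[...,0]>8)&(h[...,0]<20)&(h[...,1]>190)&(h[...,2]>150)).astype(np.uint8)
    k[:, :140]=0;k[:100]=0 
    n,l,st,ct=cv2.connectedComponentsWithStats(k)
    for i in range(1,n):
        if st[i,4]>15:
            ths=np.linspace(-.05,1.75,181);e=[np.linalg.norm(proj(cam(c),bar(t))[0]-ct[i]) for t in ths]
            print(c,ct[i],st[i,2:],"theta",ths[np.argmin(e)],min(e))
E
python3 lid.py
```

```text
case x -0.010702705437723082 tip z 0.12756469382212535 [ 0.0034 -0.609   0.8565]
side [196.875  138.4375] [ 5  5 16] theta 0.72 4.324194440600664
```

The lid follows, at about 41° now. Continuing down.

>>> {"name": "move_arm", "arguments": {"rows": [[1, 0.17, 0, 0.21, 0, 0, 0], [1, 0.14, 0, 0.23, 0, 0, 0], [1, 0.1, 0, 0.25, 0, 0, 0], [1, 0.07, 0, 0.26, 0, 0, 0], [1, 0.02, 0, 0.17, 0, 0, 0], [1, 0.01, 0, 0.08, 0, 0, 0], [1, 0, 0, 0.04, 0, 0, 0], [1, 0, 0, 0, 0, 0, 0]]}}

```text
t: 23.4
position: [0.4257, 0.2191, 0.0177]
ee_rot: [[-0.985, 0.174, -0.001], [0.174, 0.985, -0.001], [0.001, -0.001, -1.0]]
wrist_force: [-6.5, -1.5, 15.2]
width: 0.005
gripper_force: 7.9
```

```bash
python3 lid.py
```

```text
case x -0.04000810768796771 tip z 0.055665804460317256 [-6.5477 -1.5439 15.1577]
side [192.5    164.6591] [12 18 44] theta 0.039999999999999994 0.46446892082355
```

Contact at the shut height with 15 N. One more small press, then retreat and check.

>>> {"name": "move_arm", "arguments": {"rows": [[1, 0, 0, 0.03, 0, 0, 0], [1, 0, 0, 0.03, 0, 0, 0], [1, 0, 0, 0, 0, 0, 0], [1, 0, 0, 0, 0, 0, 0], [1, 0, 0, -0.1, 0, 0, 0], [1, 0, 0, -0.4, 0, 0, 0], [1, 0, 0, -0.8, 0, 0, 0], [1, 0, 0, -0.8, 0, 0, 0]]}}

```text
t: 24.5
position: [0.4265, 0.2192, 0.1402]
ee_rot: [[-0.985, 0.174, -0.0], [0.174, 0.985, -0.0], [0.0, -0.0, -1.0]]
wrist_force: [1.2, 0.1, -0.4]
width: 0.001
gripper_force: 0.0
```

>>> {"name": "move_arm", "arguments": {"rows": [[1, 0, -0.7, -0.5, 0, 0, 0], [1, 0, -0.8, -0.3, 0, 0, 0], [1, 0, -0.8, 0, 0, 0, 0], [1, 0, -0.8, 0, 0, 0, 0], [1, 0, -0.7, 0, 0, 0, 0], [1, 0, 0, 0, 0, 0, 0], [1, 0, 0, 0, 0, 0, 0], [1, 0, 0, 0, 0, 0, 0]]}}

```text
t: 25.5
position: [0.3873, -0.0041, 0.1871]
ee_rot: [[-0.985, 0.172, 0.0], [0.172, 0.985, 0.0], [-0.0, 0.0, -1.0]]
wrist_force: [0.7, 0.6, 0.5]
width: 0.004
gripper_force: 0.0
```

```bash
python3 lid.py; python3 - <<'E'
from lid import *
for t in(0,.03,.06): print(t,proj(cam("side"),bar(t)),proj(cam("top"),bar(t)))
im=bot.snapshot("top");i0=cv2.imread("pics/top0.png")
h=cv2.cvtColor(im,cv2.COLOR_BGR2HSV);k=(h[...,0]>8)&(h[...,0]<22)&(h[...,1]>150);k=k[190:225,150:230];y,x=np.where(k);print(len(x),x.mean()+150,y.mean()+190) if len(x) else 0
for n in("stapler","hole_punch","pencil_cup","mixing_tub","spatula","upper_half"):
    r=bot.regions_of("top",n);print(n,[(round(q["confidence"],2),np.round(q["extent"],1)) for q in r[:2]])
d=cv2.absdiff(im,i0).max(2)>60;n,l,st,c=cv2.connectedComponentsWithStats(d.astype(np.uint8))
for i in range(1,n):
    if st[i,4]>40: print(st[i],c[i])
E
```

```text
case x -0.039036348193312365 tip z 0.22505399612851937 [0.7342 0.5918 0.4513]
side [192.6769 165.3385] [13 19 65] theta 0.020000000000000004 0.3513958013914467
top [189.3704 208.4074] [17  4 27] theta -0.05 4.659998952656322
case x -0.03917517584895829 tip z 0.22495181829837949 [-0.3053 -0.0778  0.215 ]
side [192.5909 165.2424] [13 19 66] theta 0.03 0.44359010390346754
top [192.1667 208.8889] [11  3 18] theta -0.05 7.482149118961279
0 [[193.1129 165.9819]] [[184.3848 207.9051]]
0.03 [[192.9908 165.0503]] [[184.1956 207.663 ]]
0.06 [[192.9048 164.1019]] [[184.0126 207.384 ]]
85 184.41176470588235 208.08235294117648
stapler [(0.89, array([394.9, 182.2,  22.9,  42.7]))]
hole_punch [(0.69, array([382.1, 227.7,  36.4,  33. ]))]
pencil_cup [(0.58, array([373.8, 131.5,  33.2,  32.2])), (0.3, array([192.2, 190.6,  56.7,  46.7]))]
mixing_tub [(0.62, array([114.9, 205.8,  25. ,  24.9]))]
spatula [(0.76, array([119.7, 145.8,  56.4,  24. ])), (0.39, array([394.5, 181.7,  24.4,  39.5]))]
upper_half [(0.66, array([250.1, 120.5,  49.9,  35. ]))]
[172 155  28   8 111] [185.8468 158.1081]
[ 229  154   56   53 1212] [253.1873 177.7649]
[270 156   5  28  57] [272.2456 169.3684]
[311 171  11  30 270] [315.7815 185.7333]
[171 205  27   7  89] [184.1685 208.0562]
[243 224  14  36 155] [249.5935 242.2065]
[   0  228   34   49 1396] [ 15.7464 251.2421]
[ 53 239  22  48 182] [ 59.3791 262.044 ]
[ 106  242   62   56 2286] [134.5079 269.972 ]
[ 93 251  16  39  77] [ 96.9351 269.2987]
[233 289  52  17 173] [251.9191 296.3179]
[ 96 292  53  30 479] [118.7015 307.5678]
[204 296  40  70 448] [226.5647 333.6451]
[ 235  307   47   41 1055] [254.0616 325.073 ]
[237 350  26   9 112] [248.6964 353.9107]
[277 359  15  25 194] [284.6546 370.9175]
[244 369  32  15 103] [259.8252 379.699 ]
```

Top puts the bar at (184.4, 208.1), against (184.4, 207.9) predicted for fully shut. Side leaves about 0.02 rad open. There's time, so I'll press once more and read the force.

>>> {"name": "move_arm", "arguments": {"rows": [[1, 0, 0.7, 0, 0, 0, 0], [1, 0, 0.8, 0, 0, 0, 0], [1, 0, 0.8, 0, 0, 0, 0], [1, 0, 0.8, 0, 0, 0, 0], [1, 0, 0.7, 0.5, 0, 0, 0], [1, 0, 0, 0.7, 0, 0, 0], [1, 0, 0, 0.7, 0, 0, 0], [1, 0, 0, 0.5, 0, 0, 0]]}}

```text
t: 27.05
position: [0.4258, 0.219, 0.0412]
ee_rot: [[-0.985, 0.173, -0.002], [0.173, 0.985, -0.001], [0.002, -0.001, -1.0]]
wrist_force: [0.6, -0.5, 0.0]
width: 0.002
gripper_force: 0.0
```

>>> {"name": "move_arm", "arguments": {"rows": [[1, 0, 0, 0.25, 0, 0, 0], [1, 0, 0, 0.1, 0, 0, 0], [1, 0, 0, 0.05, 0, 0, 0], [1, 0, 0, 0.05, 0, 0, 0], [1, 0, 0, 0, 0, 0, 0], [1, 0, 0, 0, 0, 0, 0], [1, 0, 0, 0, 0, 0, 0], [1, 0, 0, 0, 0, 0, 0]]}}

```text
t: 28.05
position: [0.4276, 0.2198, 0.0178]
ee_rot: [[-0.985, 0.174, 0.002], [0.174, 0.985, 0.001], [-0.002, 0.001, -1.0]]
wrist_force: [-2.5, -0.6, 9.6]
width: 0.006
gripper_force: 4.8
```

9.6 N at z 17.8 mm and 15 N at 17.7 mm, so it is on a hard stop and the lid is shut. One firmer press, then retreat and hand in.

>>> {"name": "move_arm", "arguments": {"rows": [[1, 0, 0, 0.04, 0, 0, 0], [1, 0, 0, 0.04, 0, 0, 0], [1, 0, 0, 0, 0, 0, 0], [1, 0, 0, 0, 0, 0, 0], [1, 0, 0, 0, 0, 0, 0], [1, 0, 0, 0, 0, 0, 0], [1, 0, 0, 0, 0, 0, 0], [1, 0, 0, 0, 0, 0, 0]]}}

```text
t: 29.05
position: [0.4279, 0.2199, 0.017]
ee_rot: [[-0.985, 0.174, 0.003], [0.174, 0.985, -0.0], [-0.003, 0.001, -1.0]]
wrist_force: [-14.9, -7.8, 57.2]
width: 0.006
gripper_force: 28.6
```

>>> {"name": "move_arm", "arguments": {"rows": [[1, 0, 0, -0.1, 0, 0, 0], [1, 0, 0, -0.3, 0, 0, 0], [1, 0, 0, -0.6, 0, 0, 0], [1, 0, 0, -0.8, 0, 0, 0], [1, 0, 0, -0.8, 0, 0, 0], [1, 0, 0, -0.4, 0, 0, 0], [1, 0, 0, 0, 0, 0, 0], [1, 0, 0, 0, 0, 0, 0]]}}

```text
t: 30.05
position: [0.4262, 0.219, 0.1907]
ee_rot: [[-0.985, 0.174, -0.0], [0.174, 0.985, -0.0], [0.0, -0.0, -1.0]]
wrist_force: [0.2, 0.2, -0.7]
width: 0.004
gripper_force: 0.0
```

```bash
python3 - <<'E'
from lid import *
print(bot.job_done())
E
```

```text
case x -0.03954890949621416 tip z 0.22870312444395177 [ 0.212   0.2241 -0.6734]
side [192.0678 164.3559] [12 18 59] theta 0.05 0.863957066568496
the job is handed in; nothing more can be done
None
```

I lowered the pen rest into the clear box and released it flat, grooves up, then pressed the lid down to a hard stop; I handed the job in at about 30 s. The first two grasps closed above the casting and missed, and my last side-camera reading put the lid about 0.05 rad open, against that hard stop and an earlier top view that showed it shut.

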